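Load the yo-yo balance bar alternately

TASK

Hang the three hooked yo-yos from the pivoting balance bar, one in each seat between its black collars: the two small ones on the arm with two seats, the large one on the arm with a single seat. Load the arms alternately (one small, then the large, then the other small) so that the bar never tips onto its stop. Leave all three hanging still with the bar level, and leave the dish, vial rack and spare yo-yo where they are.

Things in the scene. Friction and masses are not known exactly. Their poses are not given: they have to be found in the camera images.
- bar (a joint): tilt of the balance bar: 0 level, positive = single-seat arm (robot's left, +y) up, two-seat arm down; stops at +-0.295. Spring-centred (0.6 N m/rad) and damped (settles in about 1.5 s). One small yo-yo alone tips it 0.12 (inner seat) or 0.24 (outer); the large alone, or both small ones without it, tip it onto the stop; with all three it is level within 0.03
- stand: fixed balance stand: foot 120 x 150 x 12 mm, post 197 mm tall 40 mm behind the bar (+x side). Origin on the counter under the pivot, z up, y along the level bar, x away from the robot. The bar is a round rod, 12 mm diameter, 330 mm long, centre line 180 mm above the counter when level, free to reach from its -x (robot) side and from above
- seat_single (a point): a seat on the bar: point on the bar's centre line at y = 105 mm from the pivot, midway between two black collars (26 mm diameter, 30 mm clear between them) that keep a hanger's 12 mm strip in place; moves and tilts with the bar (pressing this seat 29 mm below level puts the bar on its stop), axes as the stand's when level
- seat_inner (a point): a seat on the bar: point on the bar's centre line at y = -70 mm from the pivot, midway between two black collars (26 mm diameter, 30 mm clear between them) that keep a hanger's 12 mm strip in place; moves and tilts with the bar (pressing this seat 20 mm below level puts the bar on its stop), axes as the stand's when level
- seat_outer (a point): a seat on the bar: point on the bar's centre line at y = -140 mm from the pivot, midway between two black collars (26 mm diameter, 30 mm clear between them) that keep a hanger's 12 mm strip in place; moves and tilts with the bar (pressing this seat 39 mm below level puts the bar on its stop), axes as the stand's when level
- small_a: First small copper-toned yo-yo (50 mm diameter, 34 mm high, axle vertical) standing on the counter, with a steel strip hanger on top that ends in a hook and a grip tab; about 120 g. Origin: centre of its underside, z up. The hanger's strip is 12 mm wide along y, 6 mm thick; its stem rises at x = -22 mm, so the hook is open towards the body's +x. Centre of mass on the axis. The two small ones are alike.
- small_a_crook (a point): where the bar's centre line lies once seated: on the axis, 97.5 mm above the underside, under the roof-shaped crook (inner peak 104 mm) that spans from the stem to a down-turned tip at x = +22 mm ending 85 mm up. Below the tip, down to the hub's top (42 mm), is a 43 mm gap by which the 12 mm bar enters from +x; then the hook is lowered onto it. Axes as the body's
- small_a_tab (a point): grip point in the tab above the crook, 132 mm above the underside, 34.5 mm above the crook point. The tab is 20 mm along x, 12 mm along y, from 110 to 150 mm up. Pinched along the body's x, fingers stay clear of the bar and the next seat
- small_b: Second small copper-toned yo-yo (50 mm diameter, 34 mm high, axle vertical) standing on the counter, with a steel strip hanger on top that ends in a hook and a grip tab; about 120 g. Origin: centre of its underside, z up. The hanger's strip is 12 mm wide along y, 6 mm thick; its stem rises at x = -22 mm, so the hook is open towards the body's +x. Centre of mass on the axis. The two small ones are alike.
- small_b_crook (a point): where the bar's centre line lies once seated: on the axis, 97.5 mm above the underside, under the roof-shaped crook (inner peak 104 mm) that spans from the stem to a down-turned tip at x = +22 mm ending 85 mm up. Below the tip, down to the hub's top (42 mm), is a 43 mm gap by which the 12 mm bar enters from +x; then the hook is lowered onto it. Axes as the body's
- small_b_tab (a point): grip point in the tab above the crook, 132 mm above the underside, 34.5 mm above the crook point. The tab is 20 mm along x, 12 mm along y, from 110 to 150 mm up. Pinched along the body's x, fingers stay clear of the bar and the next seat
- large: Large copper-toned yo-yo (64 mm diameter, 44 mm high, axle vertical) standing on the counter, with a steel strip hanger on top that ends in a hook and a grip tab; about 240 g. Origin: centre of its underside, z up. The hanger's strip is 12 mm wide along y, 6 mm thick; its stem rises at x = -22 mm, so the hook is open towards the body's +x. Centre of mass on the axis.
- large_crook (a point): where the bar's centre line lies once seated: on the axis, 107.5 mm above the underside, under the roof-shaped crook (inner peak 114 mm) that spans from the stem to a down-turned tip at x = +22 mm ending 95 mm up. Below the tip, down to the hub's top (52 mm), is a 43 mm gap by which the 12 mm bar enters from +x; then the hook is lowered onto it. Axes as the body's
- large_tab (a point): grip point in the tab above the crook, 142 mm above the underside, 34.5 mm above the crook point. The tab is 20 mm along x, 12 mm along y, from 120 to 160 mm up. Pinched along the body's x, fingers stay clear of the bar and the next seat
- dish: bystander: white ceramic bearing dish, 90 mm diameter, 30 mm high; origin under its centre
- vial_rack: bystander: aluminium rack of five capped glass vials, 60 x 160 mm, 84 mm high; origin under its centre
- spare_yoyo: bystander: copper-toned yo-yo without a hanger, 56 mm diameter, 42 mm high, at one side; origin under its centre
Mind the look-alikes: they are no part of the job. What is shaped like the large but yellow is not meant. What is shaped like the small_b but blue is not meant.

How it is judged:
On the way, in this order (a step that is already met when the one before it is completed fails the run):
1. one small yo-yo hangs in a seat of the two-seat arm (((distance between small_a_crook and seat_inner below 0.016 m and z of small_a_crook in the frame of seat_inner below 0.006 m) or (distance between small_a_crook and seat_outer below 0.016 m and z of small_a_crook in the frame of seat_outer below 0.006 m) or (distance between small_b_crook and seat_inner below 0.016 m and z of small_b_crook in the frame of seat_inner below 0.006 m) or (distance between small_b_crook and seat_outer below 0.016 m and z of small_b_crook in the frame of seat_outer below 0.006 m))), for 0.2 s.
2. then the large yo-yo hangs in the single seat (distance between large_crook and seat_single below 0.016 m and z of large_crook in the frame of seat_single below 0.006 m), for 0.2 s.
3. then the other small yo-yo hangs in the free seat ((((distance between small_a_crook and seat_inner below 0.016 m and z of small_a_crook in the frame of seat_inner below 0.006 m) and (distance between small_b_crook and seat_outer below 0.016 m and z of small_b_crook in the frame of seat_outer below 0.006 m)) or ((distance between small_a_crook and seat_outer below 0.016 m and z of small_a_crook in the frame of seat_outer below 0.006 m) and (distance between small_b_crook and seat_inner below 0.016 m and z of small_b_crook in the frame of seat_inner below 0.006 m)))), for 0.2 s.
At the end, for the whole second after the job is handed in: both small yo-yos hang in the two-seat arm's seats, one in each, and the large one in the single seat (crook point within 16 mm of the seat point and not riding more than 6 mm above it), the bar is level within 0.05 rad, and all three are at rest (under 0.02 m/s) (all of step 2 and (((distance between small_a_crook and seat_inner below 0.016 m and z of small_a_crook in the frame of seat_inner below 0.006 m) and (distance between small_b_crook and seat_outer below 0.016 m and z of small_b_crook in the frame of seat_outer below 0.006 m)) or ((distance between small_a_crook and seat_outer below 0.016 m and z of small_a_crook in the frame of seat_outer below 0.006 m) and (distance between small_b_crook and seat_inner below 0.016 m and z of small_b_crook in the frame of seat_inner below 0.006 m))) and value of joint bar between -0.05 and 0.05 rad and linear speed of each of small_a, small_b, large below 0.02 m/s); the robot touches nothing.
It fails at once if the bar tips onto its stop (more than 0.28 rad either way) (value of joint bar above 0.28 rad or value of joint bar below -0.28 rad).
It fails at once if the dish, vial rack or spare yo-yo is moved more than 30 mm (distance of any of dish, vial_rack, spare_yoyo from where it was at the start of the episode above 0.03 m).
It also fails if it takes over 72 s, if anything falls off the work surface, if the arm or the gripper's body presses on something with over 40 N, if the wrist force passes 120 N, or if a joint passes its speed limit or range.

ROBOT

A 6-joint arm with a two-finger parallel gripper is mounted at the origin on the work surface. World frame = base frame: x ahead of the robot, y to its left, z up, the work surface at z = 0. Lengths are in m, angles in rad, forces in N, time in s.
With the tool pointing down it reaches from about 0.4 to 0.825 m from the base axis. Payload 7 kg.
Tool frame: the origin (TCP) lies midway between the tips of the shut fingers; the grasp point (between the pads) lies 19 mm behind it; z points along the fingers, y is the line along which they close (so a half turn about z gives the same grasp; the last joint's range is limited). The gripper opens to 88 mm and grips with 3 to 60 N. Pads are 19 mm wide; open, the fingers measure 130 mm over their backs; the gripper's body (78 mm by 193 mm) begins 47 mm behind the grasp point.
Start: joints at [0.288, 0.359, 0.012, 0, -1.224, -0.288], TCP at [0.675, -0, 0.202] pointing down, gripper open.
Joint ranges: [-3.07, 3.07], [-1.43, 2.12], [-1.02, 1.25], [-3.03, 1.67], [-3.05, -0], [-3.03, 3.03]. Speed limits (rad/s): [2.39, 2.39, 3.01, 3.14, 3.14, 3.14].

INTERFACE

Orientations are given as [roll, pitch, yaw] about the fixed x, y, z axes, in that order (R = Rz(yaw) Ry(pitch) Rx(roll)).
In Python, from station import arm gives the robot as it stands.
- The arm moves only by the tool servo_tool, never from a script. Its argument "deltas" is a list of rows, each a list of 7 numbers: the closure, from -1 (fully open) to 1 (shut), then the shift along the tool's x, y, z in mm, then the turn, a rotation vector about the tool's x, y, z in degrees. In form: [[gripper, x, y, z, ax, ay, az], ...]. A call has 1 to 20 rows; each row shifts and turns the commanded pose from where the row before left it, along the tool's axes as they then stand; what a row does not reach is not made up. A row lasts 1/12 s, in which the tool goes at most 41.7 mm and 7.16 degrees, less where a joint would pass 70% of its speed; a pose out of reach is approached as far as the arm can. A call is refused whole if a number of a shift passes 41.7 or a number of a turn 7.16, either way. A call with a gripper value outside its range is refused whole. The fingers move at their own pace and stop on an object; "squeeze" is the grip in N (left out, the last holds). Time passes only in rows, so rows that do not move let the fingers close. It gives the time, the measured TCP pose, the force, the opening and the grip force at its end, in the units of the state.
- arm.get_state(): the state, without advancing time (a new reading comes with each control period).
- arm.grab_frame(name): name is "scene" or "side" or "wrist"; returns a dict with "color" (400x640x3 uint8, red, green, blue), "K" (3x3 intrinsics, pixels), "position" and "orientation" of the camera in the world. Camera axes: x right, y down, z forward; pixel columns grow to the right and rows downward; lengths in m; the calibration is good to about 2 mm. A picture is of the moment at which its call begins. There is no depth.
- arm.job_done(): hands the job in; it is judged then, once.
Trained networks look in a picture, given as the dict that the camera call returned (one of the last four; its "shot" number tells which), for a name from the list of things; names that differ only in an ending like _2 or _b are one class to them, and where a whole thing is asked for, a point or a joint stands for the part that bears it (a point fixed in the world has none). Each returns a list of dicts, best first, with "conf" (0 to 1); they miss things now and then, are a little off and sometimes report something else, mostly with a low value. They report only what shows in the picture. A call takes as long as a camera call. They do not tell look-alikes from the thing itself.
- arm.recognise(query, picture): "at" ([x, y, z] in m, in the coordinates of the camera as it stood for that picture, good to about 4 mm: the middle of the surface that is visible of it).
The state is a dict: "t": time; "q": joint angles; "qd": joint speeds; "joint_efforts": joint torques, N m; "eef_pos": TCP position; "ee_rot": TCP orientation; "force": force on the tool from outside, world axes, zero at the start; "moment": the same for the moment, N m; "width": finger opening in m; "gripper_force": force on a finger pad.
Only numpy, scipy, OpenCV 4.12 (cv2) and the standard library are available. Lean on these libraries where they do the work, as an engineer would, in place of code of your own. Each camera call takes 0.05 s, during which the arm holds its last target. There are 200 camera calls.

## Working session

There is one attempt and no reset: what is moved stays moved. The work goes in short steps, Python scripts to look and compute and a tool call to move; the robot and the scene stay as the last step left them, time stands still between calls to the robot, and variables do not carry over. Pictures are saved under pics/ and viewed, at most 10 in all, crops included, and the job is handed in when it is done.

Besides the shell and the picture viewer there is one more tool, called after ">>>" as a command line: name --pt "numbers of a row" for each row, then --argument value for the rest. servo_tool: Moves the arm, as the interface text tells. Its arguments: {"type":"object","properties":{"deltas":{"type":"array","items":{"type":"array","items":{"type":"number"}}},"squeeze":{"type":"number"}},"required":["deltas"]}

```bash
mkdir -p pics; cat > h.py <<'E'
import numpy as np, cv2
from scipy.spatial.transform import Rotation as R
from station import arm
def rot(o):
    o=np.array(o,float)
    if o.shape==(3,3): return o
    if o.size==4: return R.from_quat(o).as_matrix()
    return R.from_euler('xyz',o).as_matrix()
def w(f,p): return rot(f['orientation'])@np.array(p)+np.array(f['position'])
def pix(f,P):
    c=rot(f['orientation']).T@(np.array(P)-np.array(f['position'])); u=f['K']@c; return u[:2]/u[2]
def ray(f,uv,z):  # world point on plane z
    d=rot(f['orientation'])@np.linalg.inv(f['K'])@np.array([uv[0],uv[1],1.]); p=np.array(f['position']); return p+d*(z-p[2])/d[2]
def save(f,n): cv2.imwrite('pics/'+n,cv2.cvtColor(f['color'],cv2.COLOR_RGB2BGR))
E
python3 - <<'E'
from h import *
np.set_printoptions(precision=3,suppress=True)
s=arm.get_state();print(s)
for n in ['scene','side']:
    f=arm.grab_frame(n);save(f,n+'1.png');print(n,f['position'],f['orientation'],f['K'][0])
    for q in ['stand','bar','seat_single','seat_inner','seat_outer','small_a','small_a_tab','large','large_tab','dish','vial_rack','spare_yoyo']:
        for d in arm.recognise(q,f): 
            P=w(f,d['at']);print(q,round(d['conf'],2),P,pix(f,P).round())
E
```

```text
{'t': 0.0, 'q': array([ 0.288,  0.359,  0.011, -0.   , -1.224, -0.288]), 'qd': array([-0.002,  0.001, -0.002, -0.001, -0.   ,  0.   ]), 'joint_efforts': array([ -0.001, -58.273,  29.306,   6.997,   0.007,  -0.   ]), 'eef_pos': array([ 0.674, -0.   ,  0.201]), 'ee_rot': array([ 3.14 , -0.   , -1.571]), 'force': array([-1.05 , -0.171, -0.326]), 'moment': array([-0.005,  0.034, -0.008]), 'gripper_force': 0.0, 'width': 0.08744061138761042}
scene [ 1.286 -0.35   1.308] [-2.513 -0.008  1.124] [478.583   0.    329.103]
stand 0.82 [ 0.679 -0.005  0.012] [342. 262.]
stand 0.73 [ 0.51  -0.335  0.044] [219. 254.]
bar 0.63 [ 0.66  -0.051  0.185] [326. 233.]
seat_single 0.71 [ 0.661 -0.054  0.182] [325. 234.]
seat_single 0.68 [0.45  0.228 0.038] [374. 178.]
seat_single 0.53 [0.597 0.392 0.046] [439. 192.]
seat_inner 0.89 [ 0.66  -0.056  0.183] [324. 234.]
seat_outer 0.59 [ 0.662 -0.049  0.183] [326. 234.]
small_a 0.82 [0.362 0.031 0.032] [310. 180.]
small_a 0.68 [0.451 0.23  0.037] [374. 178.]
small_a 0.59 [ 0.602 -0.38   0.015] [215. 290.]
small_a 0.56 [0.444 0.029 0.04 ] [320. 197.]
small_a_tab
[... 605 characters left out ...]
 -0.184  0.043] [349. 276.]
seat_single 0.73 [ 0.645 -0.01   0.185] [357. 175.]
seat_inner 0.87 [ 0.646 -0.013  0.187] [357. 175.]
seat_outer 0.97 [ 0.648 -0.012  0.18 ] [358. 176.]
small_a 0.84 [0.435 0.02  0.045] [298. 236.]
small_a 0.76 [0.432 0.224 0.043] [258. 201.]
small_a 0.63 [0.346 0.027 0.04 ] [274. 251.]
small_a_tab 0.86 [0.433 0.229 0.047] [257. 199.]
large 0.85 [ 0.449 -0.186  0.045] [350. 276.]
large 0.75 [ 0.349 -0.211  0.041] [330. 304.]
large_tab 0.67 [ 0.455 -0.184  0.048] [351. 273.]
large_tab 0.66 [ 0.35  -0.218  0.045] [332. 305.]
dish 0.63 [ 0.615 -0.378  0.018] [440. 290.]
vial_rack 0.76 [0.572 0.379 0.049] [264. 159.]
spare_yoyo 0.75 [ 0.488 -0.34   0.04 ] [402. 305.]
```

View pics/scene1.png

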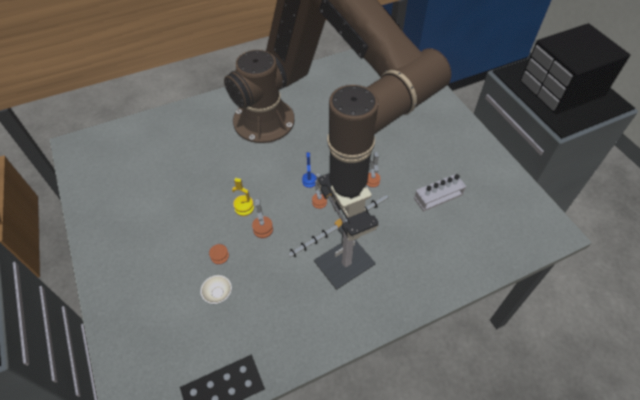

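View pics/side1.png

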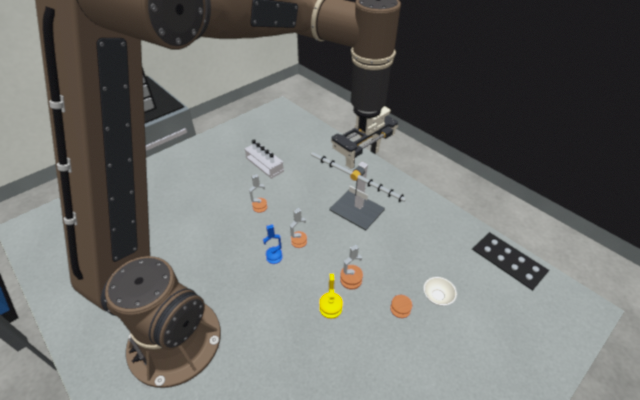

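The scene holds three copper yo-yos with hangers: large at about (0.46, -0.18), smalls at about (0.44, 0.025) and (0.44, 0.227). The yellow and blue decoys are nearer the robot, and the bar is below the gripper along y. I'll back off for wrist views.

>>> servo_tool --pt "-1 0 0 -40 0 0 0" --pt "-1 0 0 -40 0 0 0" --pt "-1 0 0 -40 0 0 0" --pt "-1 0 40 -40 0 0 0" --pt "-1 0 40 0 0 0 0" --pt "-1 0 40 0 0 0 0" --pt "-1 0 40 0 0 0 0" --pt "-1 0 0 0 0 0 0" --pt "-1 0 0 0 0 0 0" --pt "-1 0 0 0 0 0 0"

```text
t: 2.13
eef_pos: [0.5256, 0.0001, 0.3521]
ee_rot: [-3.14, 0.001, -1.57]
force: [-0.0, -0.4, 0.6]
width: 0.0879
gripper_force: 0.0
```

```bash
python3 - <<'E'
from h import *
np.set_printoptions(precision=3,suppress=True)
s=arm.get_state();print(s['t'],s['eef_pos'],s['ee_rot'])
fs={}
for n in ['wrist','side','scene']:
    f=arm.grab_frame(n);save(f,n+'2.png');print(n,f['position'],f['orientation'],f['K'][0])
    np.save(n+'2.npy',f,allow_pickle=True)
    for q in ['bar','seat_single','small_a','small_a_tab','small_a_crook','large','large_tab','large_crook']:
        for d in arm.recognise(q,f): 
            P=w(f,d['at']);print(q,round(d['conf'],2),P,pix(f,P).round())
a=cv2.imread('pics/side2.png')[130:310,225:425]; cv2.imwrite('pics/c2.png',cv2.resize(a,None,fx=3.3,fy=3.3,interpolation=cv2.INTER_CUBIC))
E
```

```text
2.1333 [0.526 0.    0.352] [-3.14   0.001 -1.57 ]
wrist [ 0.526 -0.066  0.536] [ 2.893  0.003 -3.14 ] [344.65    0.    315.575]
bar 0.82 [ 0.655 -0.052  0.19 ] [186. 132.]
seat_single 0.65 [ 0.653 -0.055  0.187] [188. 128.]
small_a 0.73 [0.444 0.022 0.052] [374. 182.]
small_a 0.67 [0.441 0.226 0.033] [369. 303.]
small_a 0.63 [0.363 0.029 0.033] [427. 184.]
small_a 0.42 [ 0.653 -0.056  0.19 ] [188. 128.]
small_a_tab 0.58 [0.444 0.231 0.037] [367. 307.]
small_a_crook 0.67 [0.438 0.227 0.036] [371. 305.]
large 0.64 [ 0.469 -0.173  0.042] [361.  33.]
large 0.62 [ 0.371 -0.19   0.046] [438.  19.]
large_tab 0.8 [ 0.465 -0.171  0.042] [364.  35.]
large_tab 0.64 [ 0.371 -0.19   0.046] [437.  19.]
large_crook 0.64 [ 0.373 -0.192  0.044] [436.  17.]
large_crook 0.57 [ 0.472 -0.169  0.05 ] [359.  36.]
side [-0.025 -0.584  0.974] [-2.377 -0.001 -0.739] [392.758   0.    320.63 ]
bar 0.85 [ 0.644 -0.017  0.186] [358. 176.]
seat_single 0.88 [ 0.649 -0.009  0.182] [357. 175.]
small_a 0.82 [0.434 0.225 0.04 ] [258. 201.]
small_a 0.78 [0.343 0.024 0.04 ] [273. 252.]
small_a 0.71 [0.434 0.023 0.042] [2
[... 408 characters left out ...]
1.124] [478.583   0.    329.103]
bar 0.89 [ 0.655 -0.015  0.184] [337. 227.]
bar 0.45 [0.449 0.028 0.038] [320. 199.]
seat_single 0.85 [ 0.655 -0.017  0.183] [336. 228.]
small_a 0.82 [0.363 0.031 0.033] [310. 180.]
small_a 0.73 [0.449 0.23  0.034] [374. 178.]
small_a 0.63 [0.45  0.028 0.037] [320. 199.]
small_a_tab 0.54 [0.447 0.226 0.035] [373. 178.]
small_a_crook 0.69 [0.45  0.229 0.031] [374. 179.]
large 0.93 [ 0.475 -0.182  0.042] [262. 227.]
large 0.81 [ 0.367 -0.204  0.045] [244. 203.]
large_tab 0.62 [ 0.373 -0.204  0.044] [245. 205.]
large_tab 0.59 [ 0.475 -0.181  0.042] [263. 227.]
large_crook 0.81 [ 0.471 -0.181  0.048] [262. 225.]
large_crook 0.71 [ 0.37  -0.203  0.04 ] [245. 205.]
```

View pics/wrist2.png

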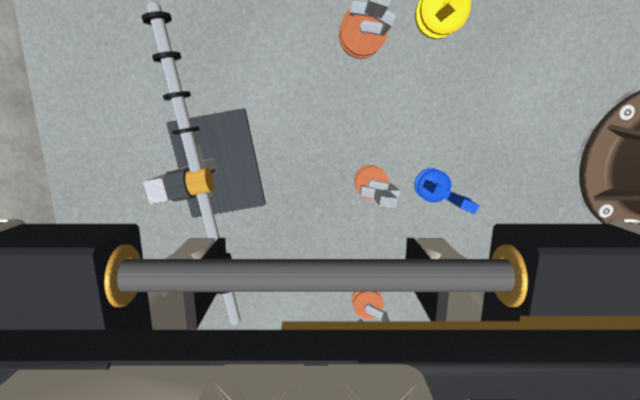

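View pics/c2.png

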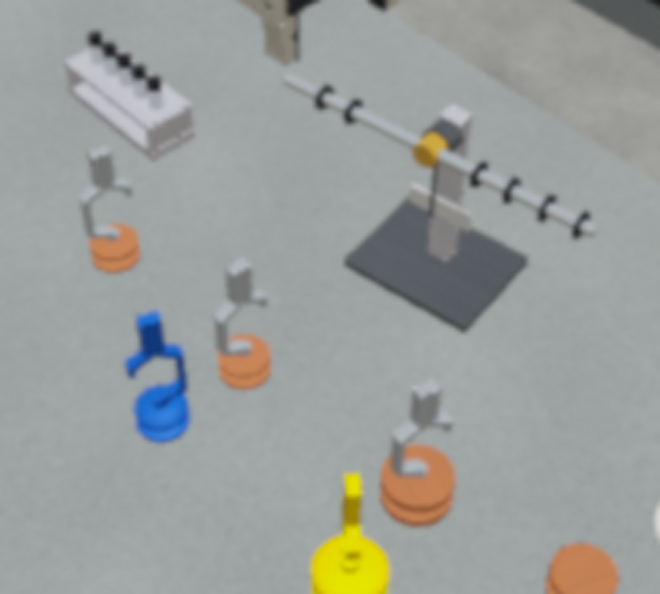

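Wrist view: the bar is yawed (top end (150,8), pivot cap (200,180)), with collars at (155,17), (167,57), (177,96), (186,130). Both smalls and the large have hooks opening roughly away from the robot, parallel to the stand. The tabs are upright in the side crop. Next I'll compute poses.

```bash
python3 - <<'E'
from h import *
np.set_printoptions(precision=4,suppress=True)
F={n:np.load(n+'2.npy',allow_pickle=True).item() for n in ['wrist','side','scene']}
for p in [(155,17),(167,57),(177,96),(186,130),(150,8),(237,322)]: print('w',ray(F['wrist'],p,.18))
for p in [(478,174),(513,190),(548,208),(585,224),(324,97),(353,111),(287,80),(594,228)]: print('s',ray(F['side'],(p[0]/3.3+225,p[1]/3.3+130),.18))
# copper and tab
for n,f in F.items():
    h=cv2.cvtColor(f['color'],cv2.COLOR_RGB2HSV)
    m=((h[...,0]<14)&(h[...,1]>110)&(h[...,2]>90)).astype(np.uint8)
    c,l,st,ce=cv2.connectedComponentsWithStats(m)
    for i in range(1,c):
        if st[i,4]>60: print(n,st[i],ce[i],'xy@z=.02',ray(f,st[i,:2]+st[i,2:4]/2,.02)[:2])
w_=F['wrist']['color'][...,::-1]; s_=F['scene']['color'][...,::-1]
Z=lambda a,k:cv2.resize(a,(400,300),interpolation=cv2.INTER_CUBIC)
M=np.vstack([np.hstack([Z(w_[0:75,330:430],4),Z(w_[150:225,340:440],4)]),np.hstack([Z(s_[150:225,300:400],4),Z(s_[180:255,225:325],4)])])
cv2.imwrite('pics/m3.png',M)
E
```

```text
w [ 0.678  -0.1571  0.18  ]
w [ 0.6704 -0.1223  0.18  ]
w [ 0.6642 -0.0865  0.18  ]
w [ 0.6583 -0.0537  0.18  ]
w [ 0.6818 -0.1647  0.18  ]
w [0.6186 0.1651 0.18  ]
s [ 0.654  -0.0561  0.18  ]
s [ 0.6617 -0.091   0.18  ]
s [ 0.6672 -0.1266  0.18  ]
s [ 0.6758 -0.1609  0.18  ]
s [0.6246 0.1154 0.18  ]
s [0.6309 0.082  0.18  ]
s [0.6154 0.1582 0.18  ]
s [ 0.6778 -0.1692  0.18  ]
wrist [ 339    9   49   49 1317] [358.6894  36.6158] xy@z=.02 [ 0.4625 -0.1779]
wrist [355 165  33  28 482] [368.861  175.7967] xy@z=.02 [0.4431 0.0238]
wrist [353 292  30  26 533] [366.2008 301.9756] xy@z=.02 [0.4401 0.2361]
side [253 199  14  13 124] [259.8145 205.9355] xy@z=.02 [0.4364 0.2221]
side [292 232  14  16 139] [299.259  240.6763] xy@z=.02 [0.438  0.0217]
side [341 265  21  24 337] [351.632  278.0682] xy@z=.02 [ 0.462 -0.182]
side [391 295  21  23 372] [400.8925 305.9731] xy@z=.02 [ 0.4949 -0.3381]
scene [367 174  13  13 116] [372.4397 180.3621] xy@z=.02 [0.4473 0.2309]
scene [313 195  13  13 124] [319.0484 201.5242] xy@z=.02 [0.4484 0.027 ]
scene [253 217  19  20 262] [262.4656 227.7939] xy@z=.02 [ 0.4613 -0.1787]
scene [210 245  18  19 266] [218.5526 253.6842] xy@z=.02 [ 0.4976 -0.3342]
```

View pics/m3.png

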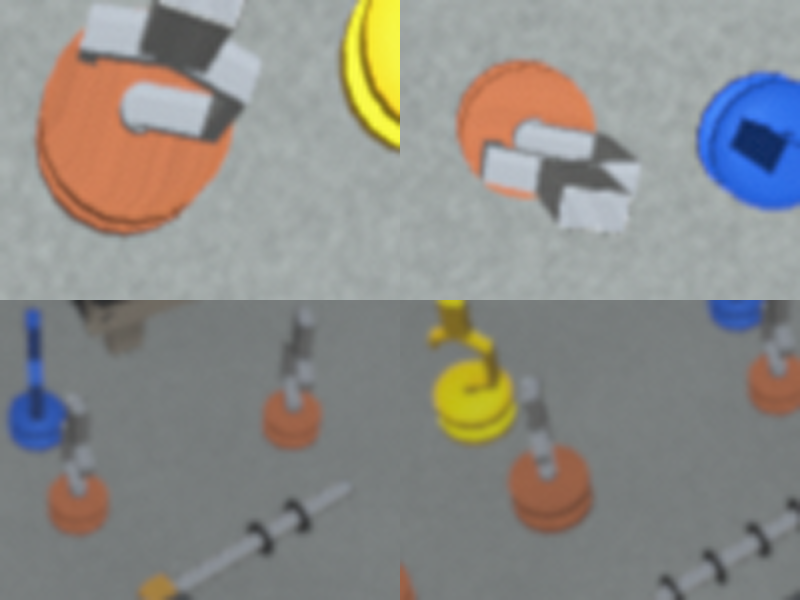

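Mosaic: hanger foot strips run right and slightly down from each hub, so the hooks have yaws around -10° while the stand is at about +10.5°. I'll tour the objects for close-ups.

>>> servo_tool --pt "-1 -40 40 20 0 0 0" --pt "-1 -40 40 20 0 0 0" --pt "-1 -40 0 20 0 0 0" --pt "-1 -40 0 20 0 0 0" --pt "-1 -40 0 0 0 0 0" --pt "-1 -40 0 0 0 0 0" --pt "-1 -40 0 0 0 0 0" --pt "-1 0 0 0 0 0 0" --pt "-1 0 0 0 0 0 0" --pt "-1 0 0 0 0 0 0"

```text
t: 4.32
eef_pos: [0.4697, 0.2501, 0.286]
ee_rot: [3.141, -0.001, -1.57]
force: [-0.4, 0.3, -0.5]
width: 0.0872
gripper_force: 0.0
```

```bash
python3 - <<'E'
from h import *
np.set_printoptions(precision=4,suppress=True)
f=np.load('scene2.npy',allow_pickle=True).item()
for p in [(293,252.5),(303.75,247),(315,240),(365,210),(374.25,204)]: print(ray(f,p,.18))
f=arm.grab_frame('wrist');np.save('wa.npy',f,allow_pickle=True);print(arm.get_state()['eef_pos'],f['position'],f['orientation'])
E
```

```text
[ 0.6746 -0.1551  0.18  ]
[ 0.6714 -0.1222  0.18  ]
[ 0.6644 -0.0855  0.18  ]
[0.6351 0.0851 0.18  ]
[0.6279 0.1192 0.18  ]
[0.4699 0.2495 0.2862] [0.4709 0.1843 0.4697] [ 2.8941  0.0011 -3.1393]
```

>>> servo_tool --pt "-1 40 0 0 0 0 0" --pt "-1 40 0 0 0 0 0" --pt "-1 40 0 0 0 0 0" --pt "-1 40 0 0 0 0 0" --pt "-1 40 0 0 0 0 0" --pt "-1 0 0 0 0 0 0" --pt "-1 0 0 0 0 0 0" --pt "-1 0 0 0 0 0 0"

```text
t: 5.03
eef_pos: [0.4698, 0.049, 0.2867]
ee_rot: [-3.141, 0.001, -1.573]
force: [-0.2, -0.1, 0.1]
width: 0.0877
gripper_force: 0.0
```

```bash
python3 - <<'E'
from h import *
f=arm.grab_frame('wrist');np.save('wb.npy',f,allow_pickle=True)
E
```

>>> servo_tool --pt "-1 40 0 0 0 0 0" --pt "-1 40 0 0 0 0 0" --pt "-1 40 0 0 0 0 0" --pt "-1 40 0 0 0 0 0" --pt "-1 40 0 0 0 0 0" --pt "-1 0 0 0 0 0 0" --pt "-1 0 0 0 0 0 0" --pt "-1 0 0 0 0 0 0"

```text
t: 5.75
eef_pos: [0.4702, -0.1494, 0.286]
ee_rot: [3.141, 0.0, -1.571]
force: [0.0, 1.4, -0.3]
width: 0.0877
gripper_force: 0.0
```

```bash
python3 - <<'E'
from h import *
f=arm.grab_frame('wrist');np.save('wc.npy',f,allow_pickle=True)
s=arm.get_state();print(s['t'],s['eef_pos'],s['ee_rot'])
o=[]
for n,P in [('a',(.441,.229,.1)),('b',(.443,.024,.1)),('c',(.462,-.179,.1))]:
    f=np.load('w%s.npy'%n,allow_pickle=True).item(); u=pix(f,P); x=int(u[0])-66;y=max(0,int(u[1])-75); print(n,u,x,y)
    c=np.zeros((150,133,3),np.uint8);a=f['color'][y:y+150,x:x+133,::-1];c[:a.shape[0],:a.shape[1]]=a
    o.append(cv2.resize(c,(266,300),interpolation=cv2.INTER_CUBIC))
cv2.imwrite('pics/m4.png',cv2.resize(np.hstack(o),(798,300)))
E
```

```text
5.8 [ 0.47023817 -0.1488782   0.28611201] [ 3.14134352e+00  1.90542555e-04 -1.56967760e+00]
a [343.72485596 161.27860818] 277 86
b [342.1688053  157.27181604] 276 82
c [324.5570233  153.08671518] 258 78
```

View pics/m4.png

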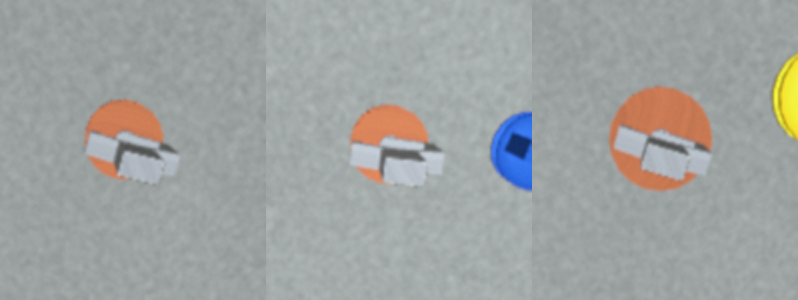

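```bash
python3 - <<'E'
from h import *
for n,o,c,t,zt,zd in [('a',(277,86),(124,138),(143,167),.15,.034),('b',(276,82),(389-266,143),(405-266,171),.15,.034),('c',(258,78),(661-532,138),(666-532,161),.16,.044)]:
    f=np.load('w%s.npy'%n,allow_pickle=True).item();o=np.array(o)
    print(n,ray(f,o+np.array(c)/2,zd).round(4),ray(f,o+np.array(t)/2,zt).round(4))
E
```

```text
a [0.4418 0.2291 0.034 ] [0.4404 0.2306 0.15  ]
b [0.4441 0.0266 0.034 ] [0.4434 0.028  0.15  ]
c [ 0.4632 -0.1809  0.044 ] [ 0.4631 -0.1801  0.16  ]
```

>>> servo_tool --pt "-0.36 -30 5 0 0 0 3" --pt "-0.36 -30 5 0 0 0 3" --pt "-0.36 -30 4 15 0 0 0" --pt "-0.36 -30 4 15 0 0 0" --pt "-0.36 -28 4 20 0 0 0" --pt "-0.36 -28 4 20 0 0 0" --pt "-0.36 0 0 20 0 0 0" --pt "-0.36 0 0 0 0 0 0" --pt "-0.36 0 0 0 0 0 0" --pt "-0.36 0 0 0 0 0 0"

```text
t: 6.63
eef_pos: [0.4583, 0.0279, 0.1975]
ee_rot: [-3.14, 0.0, -1.674]
force: [0.4, 0.1, 1.0]
width: 0.06
gripper_force: 0.0
```

```bash
cat >> h.py <<'E'
def go(x,y,z,yawbody):
    """shift (mm, tool axes now) and turn about tool z (deg) so that TCP gets to x,y,z with the pinch along yawbody (deg)"""
    s=arm.get_state(); r=R.from_euler('xyz',s['ee_rot'])
    d=r.inv().apply(np.array([x,y,z])-s['eef_pos'])*1000
    g=R.from_euler('xyz',[np.pi,0,np.radians(yawbody-90)])
    t=np.degrees((r.inv()*g).as_rotvec())
    print('t',round(s['t'],2),'at',s['eef_pos'].round(4),'width',round(s['width'],4),'F',s['force'].round(1),'-> shift',d.round(1),'turn',t.round(2))
E
python3 -c "
from h import *
go(.4438,.0275,.119,-6)"
```

```text
t 6.63 at [0.4583 0.0279 0.1975] width 0.06 F [0.4 0.1 1. ] -> shift [ 1.9 14.5 78.5] turn [-0.07  0.01  0.09]
```

>>> servo_tool --pt "-0.36 1 7 10 0 0 0" --pt "-0.36 1 7 10 0 0 0" --pt "-0.36 0 0 20 0 0 0" --pt "-0.36 0 0 20 0 0 0" --pt "-0.36 0 0 18 0 0 0" --pt "-0.36 0 0 0 0 0 0" --pt "1 0 0 0 0 0 0" --pt "1 0 0 0 0 0 0" --pt "1 0 0 0 0 0 0" --pt "1 0 0 0 0 0 0" --pt "1 0 0 0 0 0 0" --squeeze 25

```text
t: 7.55
eef_pos: [0.4441, 0.027, 0.1192]
ee_rot: [-3.14, 0.001, -1.676]
force: [0.3, -0.0, -0.5]
width: 0.0318
gripper_force: 0.0
```

>>> servo_tool --pt "1 0 0 0 0 0 0" --pt "1 0 0 0 0 0 0" --pt "1 0 0 0 0 0 0" --pt "1 0 0 -5 0 0 0" --pt "1 0 0 -20 0 0 0" --pt "1 0 0 -30 0 0 0" --pt "1 0 0 -30 0 0 0" --pt "1 0 0 0 0 0 0" --pt "1 0 0 0 0 0 0"

```text
t: 8.3
eef_pos: [0.4445, 0.0273, 0.2049]
ee_rot: [-3.139, 0.002, -1.675]
force: [-1.1, 0.4, -2.0]
width: 0.0193
gripper_force: 25.0
```

```bash
python3 - <<'E'
from h import *
go(.6,-.16,.3,10.5)
f=arm.grab_frame('side');a=f['color'][100:325,200:500,::-1]
cv2.imwrite('pics/s5.png',cv2.resize(a,(800,600),interpolation=cv2.INTER_CUBIC))
E
```

```text
t 8.3 at [0.4445 0.0273 0.2049] width 0.0193 F [-1.1  0.4 -2. ] -> shift [ 169.8 -174.5  -94.9] turn [ -0.19   0.1  -16.5 ]
```

View pics/s5.png

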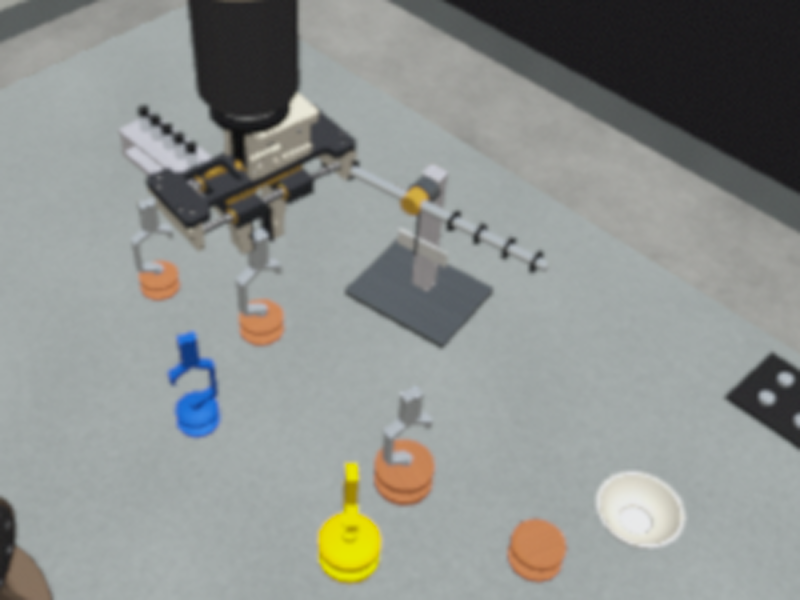

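Small yo-yo is gripped and upright. Moving to the pre-insert point in front of the outer seat.

>>> servo_tool --pt "1 20 -22 -8 0 0 0" --pt "1 20 -22 -8 0 0 0" --pt "1 20 -22 -8 0 0 0" --pt "1 20 -22 -8 0 0 0" --pt "1 20 -22 0 0 0 0" --pt "1 20 -22 0 0 0 0" --pt "1 20 -22 0 0 0 0" --pt "1 20 -22 0 0 0 0" --pt "1 0 0 0 0 0 -5.5" --pt "1 0 0 0 0 0 -5.5" --pt "1 0 0 0 0 0 -5.5" --pt "1 0 0 0 0 0 0" --pt "1 0 0 0 0 0 0" --pt "1 0 0 0 0 0 0"

```text
t: 9.52
eef_pos: [0.6015, -0.1506, 0.2344]
ee_rot: [3.14, 0.0, -1.391]
force: [0.7, 0.7, -0.7]
width: 0.0195
gripper_force: 25.0
```

```bash
python3 - <<'E'
from h import *
go(.674,-.1387,.236,10.5)
f=arm.grab_frame('wrist');save(f,'w6.png')
f=arm.grab_frame('side');a=f['color'][120:270,300:500,::-1]
b=cv2.imread('pics/w6.png')
cv2.imwrite('pics/s6.png',np.vstack([cv2.resize(a,(400,300),interpolation=cv2.INTER_CUBIC),cv2.resize(b,(400,250))]))
E
```

```text
t 9.52 at [ 0.6015 -0.1506  0.2344] width 0.0195 F [ 0.7  0.7 -0.7] -> shift [  1.3 -73.4  -1.7] turn [ 0.08  0.02 -0.17]
```

View pics/s6.png

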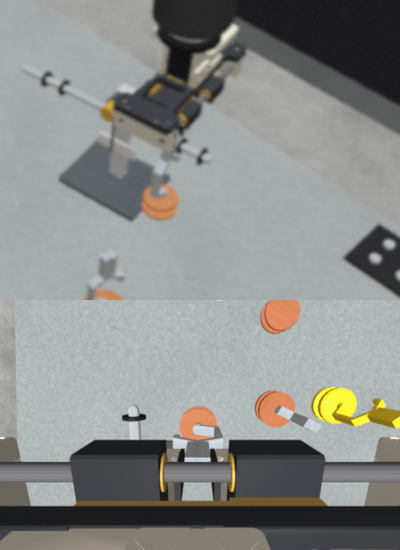

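>>> servo_tool --pt "1 0 -14 0 0 0 0" --pt "1 0 -15 0 0 0 0" --pt "1 0 -15 0 0 0 0" --pt "1 0 -15 0 0 0 0" --pt "1 1 -14 -1 0 0 0" --pt "1 0 0 0 0 0 0" --pt "1 0 0 0 0 0 0" --pt "1 0 0 6 0 0 0" --pt "1 0 0 6 0 0 0" --pt "1 0 0 6 0 0 0" --pt "1 0 0 6 0 0 0" --pt "1 0 0 4 0 0 0" --pt "1 0 0 0 0 0 0" --pt "1 0 0 0 0 0 0"

```text
t: 10.78
eef_pos: [0.6737, -0.1385, 0.208]
ee_rot: [3.141, -0.0, -1.388]
force: [0.7, 0.0, -1.3]
width: 0.0196
gripper_force: 25.0
```

```bash
python3 - <<'E'
from h import *
go(.674,-.1387,.2017,10.5)
F=[];
for n,(y,x) in {'side':(120,300),'scene':(190,240)}.items():
    f=arm.grab_frame(n);F.append(cv2.resize(f['color'][y:y+120,x:x+160,::-1],(400,300),interpolation=cv2.INTER_CUBIC))
cv2.imwrite('pics/s7.png',np.hstack(F))
E
```

```text
t 10.78 at [ 0.6737 -0.1385  0.208 ] width 0.0196 F [ 0.7  0.  -1.3] -> shift [ 0.3 -0.3  6.3] turn [ 0.03 -0.   -0.  ]
```

View pics/s7.png

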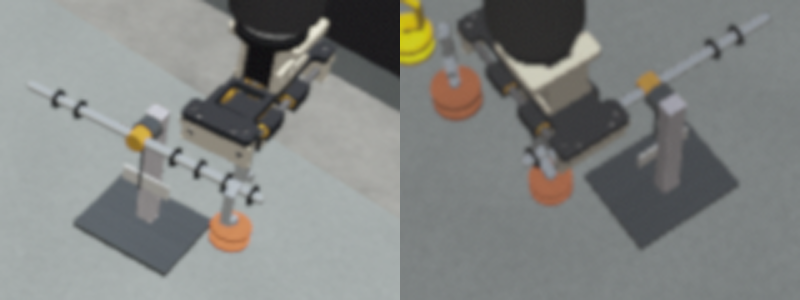

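The hook sits between the outer seat's collars. Lowering with the bar and releasing gently.

>>> servo_tool --pt "1 0 0 4 0 0 0" --pt "1 0 0 4 0 0 0" --pt "1 0 0 4 0 0 0" --pt "1 0 0 4 0 0 0" --pt "1 0 0 4 0 0 0" --pt "1 0 0 4 0 0 0" --pt "1 0 0 4 0 0 0" --pt "1 0 0 4 0 0 0" --pt "1 0 0 3 0 0 0" --pt "1 0 0 0 0 0 0" --pt "1 0 0 0 0 0 0" --pt "1 0 0 0 0 0 0"

```text
t: 11.88
eef_pos: [0.6736, -0.1385, 0.1733]
ee_rot: [3.141, -0.0, -1.388]
force: [-0.7, 0.3, 0.1]
width: 0.0193
gripper_force: 25.0
```

```bash
cat >> h.py <<'E'
def blobs(n):
    f=arm.grab_frame(n); h=cv2.cvtColor(f['color'],cv2.COLOR_RGB2HSV)
    m=((h[...,0]<14)&(h[...,1]>110)&(h[...,2]>90)).astype(np.uint8)
    c,l,st,ce=cv2.connectedComponentsWithStats(m)
    return f,[(st[i],(st[i,:2]+st[i,2:4]/2)) for i in range(1,c) if st[i,4]>50]
def tri(ps): # least squares point from [(frame,uv)]
    A=np.zeros((3,3));b=np.zeros(3)
    for f,uv in ps:
        d=rot(f['orientation'])@np.linalg.inv(f['K'])@np.array([uv[0],uv[1],1.]);d/=np.linalg.norm(d);M=np.eye(3)-np.outer(d,d);A+=M;b+=M@np.array(f['position'])
    return np.linalg.solve(A,b)
def pairs():
    fs,bs=blobs('side');fc,bc=blobs('scene')
    for s,u in bs:
        for s2,u2 in bc:
            P=tri([(fs,u),(fc,u2)]); e=np.linalg.norm(pix(fs,P)-u)+np.linalg.norm(pix(fc,P)-u2)
            if e<6 and -.02<P[2]<.25: print('copper',P.round(4),'err',e.round(1),s[2:],s2[2:])
E
python3 -c "
from h import *
go(.674,-.1387,.19,10.5);pairs()"
```

```text
t 11.88 at [ 0.6736 -0.1385  0.1733] width 0.0193 F [-0.7  0.3  0.1] -> shift [  0.2  -0.3 -16.7] turn [ 0.04 -0.   -0.  ]
copper [0.4411 0.2322 0.0102] err 0.9 [ 14  13 124] [ 14  13 120]
copper [ 0.5733 -0.2018  0.193 ] err 0.4 [ 16  14 150] [ 19  21 264]
copper [ 0.673  -0.1367  0.0628] err 0.5 [ 16  14 150] [ 16  15 150]
copper [ 0.4626 -0.1803  0.0187] err 0.7 [ 21  24 330] [ 19  21 264]
copper [ 0.4963 -0.3357  0.0171] err 1.2 [ 21  23 369] [ 18  19 264]
```

>>> servo_tool --pt "0.3 0 0 0 0 0 0" --pt "-0.1 0 0 0 0 0 0" --pt "-0.3 0 0 0 0 0 0" --pt "-0.36 0 0 0 0 0 0" --pt "-0.36 0 0 0 0 0 0" --pt "-0.36 0 0 -10 0 0 0" --pt "-0.36 0 0 -20 0 0 0" --pt "-0.36 0 0 -25 0 0 0" --pt "-0.36 0 0 -25 0 0 0" --pt "-0.36 0 0 -25 0 0 0" --pt "-0.36 0 15 0 0 0 0" --pt "-0.36 0 25 0 0 0 0" --pt "-0.36 0 30 0 0 0 0" --pt "-0.36 0 30 0 0 0 0" --pt "-0.36 0 0 0 0 0 0" --pt "-0.36 0 0 0 0 0 0"

```text
t: 13.32
eef_pos: [0.5747, -0.157, 0.2804]
ee_rot: [-3.139, -0.001, -1.388]
force: [0.5, 0.1, 0.7]
width: 0.0598
gripper_force: 0.0
```

```bash
python3 -c "
from h import *
go(.463,-.1803,.20,-16);pairs()"
```

```text
t 13.32 at [ 0.5747 -0.157   0.2804] width 0.0598 F [0.5 0.1 0.7] -> shift [  2.5 114.3  80.1] turn [-0.17  0.   26.48]
copper [0.4411 0.2322 0.0102] err 0.9 [ 14  13 124] [ 14  13 117]
copper [ 0.5705 -0.1997  0.1898] err 1.8 [ 16  15 148] [ 19  21 266]
copper [ 0.6687 -0.1321  0.0604] err 0.8 [ 16  15 148] [ 16  14 144]
copper [ 0.4626 -0.1803  0.0187] err 0.7 [ 21  24 334] [ 19  21 266]
copper [ 0.4963 -0.3357  0.0171] err 1.2 [ 21  23 371] [ 18  19 265]
```

>>> servo_tool --pt "-0.36 1 23 0 0 0 0" --pt "-0.36 1 23 0 0 0 0" --pt "-0.36 1 23 10 0 0 0" --pt "-0.36 0 23 10 0 0 0" --pt "-0.36 0 22 10 0 0 0" --pt "-0.36 0 0 10 0 0 6.6" --pt "-0.36 0 0 10 0 0 6.6" --pt "-0.36 0 0 15 0 0 6.6" --pt "-0.36 0 0 15 0 0 6.6" --pt "-0.36 0 0 0 0 0 0" --pt "-0.36 0 0 0 0 0 0"

```text
t: 14.33
eef_pos: [0.4643, -0.1803, 0.1979]
ee_rot: [3.14, -0.001, -1.844]
force: [1.2, 0.1, -0.7]
width: 0.0593
gripper_force: 0.0
```

```bash
python3 -c "
from h import *
go(.463,-.1803,.129,-16)"
```

```text
t 14.33 at [ 0.4643 -0.1803  0.1979] width 0.0593 F [ 1.2  0.1 -0.7] -> shift [ 0.3  1.1 68.9] turn [ 0.11 -0.05  0.33]
```

>>> servo_tool --pt "-0.36 0 1 20 0 0 0" --pt "-0.36 0 0 20 0 0 0" --pt "-0.36 0 0 18 0 0 0" --pt "-0.36 0 0 11 0 0 0" --pt "1 0 0 0 0 0 0" --pt "1 0 0 0 0 0 0" --pt "1 0 0 0 0 0 0" --pt "1 0 0 0 0 0 0" --pt "1 0 0 0 0 0 0" --pt "1 0 0 0 0 0 0" --pt "1 0 0 0 0 0 0" --pt "1 0 0 0 0 0 0" --pt "1 0 0 0 0 0 0" --squeeze 30

```text
t: 15.42
eef_pos: [0.4633, -0.1802, 0.1298]
ee_rot: [-3.141, -0.0, -1.848]
force: [-0.6, -0.2, 4.2]
width: 0.019
gripper_force: 30.0
```

>>> servo_tool --pt "1 0 0 -5 0 0 0" --pt "1 0 0 -20 0 0 0" --pt "1 0 0 -25 0 0 0" --pt "1 0 0 -25 0 0 0" --pt "1 0 0 -25 0 0 0" --pt "1 0 0 -25 0 0 0" --pt "1 0 0 -6 0 0 -6.6" --pt "1 0 0 0 0 0 -6.6" --pt "1 0 0 0 0 0 -6.6" --pt "1 0 0 0 0 0 -6.6" --pt "1 0 0 0 0 0 0" --pt "1 0 0 0 0 0 0"

```text
t: 16.42
eef_pos: [0.4627, -0.18, 0.26]
ee_rot: [3.141, 0.0, -1.391]
force: [-0.5, -0.3, -2.0]
width: 0.019
gripper_force: 30.0
```

```bash
python3 -c "
from h import *
go(.556,.0856,.26,10.5);pairs()"
```

```text
t 16.42 at [ 0.4627 -0.18    0.26  ] width 0.019 F [-0.5 -0.3 -2. ] -> shift [-244.6 -139.2    0. ] turn [ 0.04  0.02 -0.21]
copper [0.4411 0.2322 0.0102] err 0.9 [ 14  13 125] [ 14  13 117]
copper [ 0.6703 -0.1321  0.0583] err 0.2 [ 16  15 150] [ 16  14 148]
copper [ 0.4622 -0.1803  0.1493] err 1.3 [ 23  25 400] [ 20  21 306]
copper [ 0.4963 -0.3357  0.0171] err 1.2 [ 21  23 370] [ 18  19 266]
```

>>> servo_tool --pt "1 -20 -11 0 0 0 0" --pt "1 -20 -11 0 0 0 0" --pt "1 -20 -11 0 0 0 0" --pt "1 -20 -11 0 0 0 0" --pt "1 -20 -11 0 0 0 0" --pt "1 -20 -12 0 0 0 0" --pt "1 -20 -12 0 0 0 0" --pt "1 -21 -12 0 0 0 0" --pt "1 -21 -12 0 0 0 0" --pt "1 -21 -12 0 0 0 0" --pt "1 -21 -12 0 0 0 0" --pt "1 -21 -12 0 0 0 0" --pt "1 0 0 0 0 0 0" --pt "1 0 0 0 0 0 0"

```text
t: 17.68
eef_pos: [0.5551, 0.0874, 0.2596]
ee_rot: [3.14, 0.0, -1.388]
force: [-0.6, -0.0, -3.0]
width: 0.0188
gripper_force: 30.0
```

```bash
python3 - <<'E'
from h import *
go(.6299,.0993,.26,10.5)
p=np.array([.6485,-.001,.18]);ax=np.array([-.182,.983,0])
# bar tilt: dark collar pixels of free seats in the scene view, compare with predicted
f=arm.grab_frame('side');g=f['color'].max(2)
o=[cv2.resize(f['color'][100:250,260:460,::-1],(800,600),interpolation=cv2.INTER_CUBIC)]
cv2.imwrite('pics/s8.png',o[0])
for t in (.15,.2,.25):
    print(t,[ (pix(f,p+ax*y*np.cos(t)+np.array([0,0,y*np.sin(t)])).round(1), g[tuple(np.clip(pix(f,p+ax*y*np.cos(t)+np.array([0,0,y*np.sin(t)])).round().astype(int)[::-1],0,399))]) for y in (.122,.088,-.053,-.087,.165)])
E
```

```text
t 17.68 at [0.5551 0.0874 0.2596] width 0.0188 F [-0.6 -0.  -3. ] -> shift [  1.9 -75.7  -0.5] turn [ 0.07  0.   -0.04]
0.15 [(array([323.2, 154.3]), np.uint8(77)), (array([331.9, 159.7]), np.uint8(114)), (array([369.6, 183.4]), np.uint8(101)), (array([379.1, 189.4]), np.uint8(132)), (array([312.4, 147.5]), np.uint8(122))]
0.2 [(array([323.5, 152.9]), np.uint8(84)), (array([332.1, 158.7]), np.uint8(120)), (array([369.4, 184. ]), np.uint8(116)), (array([378.8, 190.4]), np.uint8(106)), (array([312.7, 145.6]), np.uint8(166))]
0.25 [(array([323.9, 151.5]), np.uint8(137)), (array([332.4, 157.8]), np.uint8(100)), (array([369.2, 184.6]), np.uint8(121)), (array([378.3, 191.2]), np.uint8(119)), (array([313.2, 143.7]), np.uint8(152))]
```

View pics/s8.png

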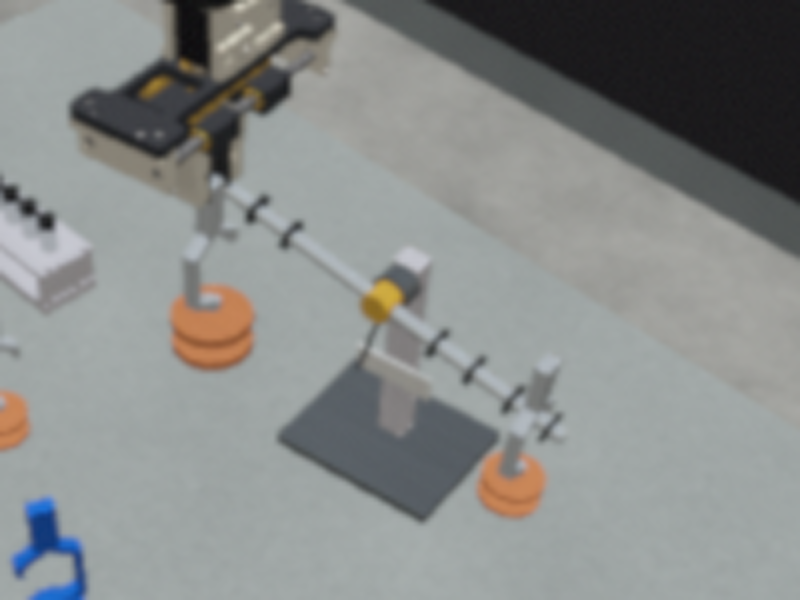

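Side crop: bar tilted about +0.23, small hanging between the outer collars at (540,400), large in front of the single seat at (215,190), whose collars are at (258,208) and (291,235). Inserting now.

>>> servo_tool --pt "1 2 -15 0 0 0 0" --pt "1 0 -15 0 0 0 0" --pt "1 0 -15 0 0 0 0" --pt "1 0 -15 0 0 0 0" --pt "1 0 -15 0 0 0 0" --pt "1 0 -1 0 0 0 0" --pt "1 0 0 0 0 0 0" --pt "1 0 0 6 0 0 0" --pt "1 0 0 6 0 0 0" --pt "1 0 0 6 0 0 0" --pt "1 0 0 6 0 0 0" --pt "1 0 0 4 0 0 0" --pt "1 0 0 4 0 0 0" --pt "1 0 0 0 0 0 0" --pt "1 0 0 0 0 0 0"

```text
t: 18.98
eef_pos: [0.6301, 0.098, 0.2281]
ee_rot: [3.141, -0.0, -1.387]
force: [-0.4, 0.8, -2.6]
width: 0.0194
gripper_force: 30.0
```

```bash
python3 -c "
from h import *
go(.6294,.102,.192,10.5);pairs()"
```

```text
t 18.98 at [0.6301 0.098  0.2281] width 0.0194 F [-0.4  0.8 -2.6] -> shift [-4.  -0.1 36.1] turn [ 0.02 -0.01  0.01]
copper [0.6303 0.0979 0.1155] err 1.4 [ 19  18 252] [ 20  22 285]
copper [ 0.6713 -0.1317  0.0611] err 0.4 [ 16  15 149] [ 16  14 150]
copper [ 0.4963 -0.3357  0.0171] err 1.2 [ 21  23 371] [ 18  19 265]
```

>>> servo_tool --pt "1 -1 0 4 0 0 0" --pt "1 -1 0 4 0 0 0" --pt "1 -1 0 4 0 0 0" --pt "1 0 0 4 0 0 0" --pt "1 0 0 4 0 0 0" --pt "1 0 0 4 0 0 0" --pt "1 0 0 4 0 0 0" --pt "1 0 0 4 0 0 0" --pt "1 0 0 4 0 0 0" --pt "1 0 0 0 0 0 0" --pt "1 0 0 0 0 0 0" --pt "1 0 0 0 0 0 0" --pt "1 0 0 0 0 0 0" --pt "1 0 0 0 0 0 0"

```text
t: 20.25
eef_pos: [0.6297, 0.101, 0.1924]
ee_rot: [-3.141, 0.0, -1.388]
force: [1.0, 1.3, -0.6]
width: 0.019
gripper_force: 30.0
```

```bash
python3 -c "
from h import *
go(.6294,.102,.192,10.5);pairs()"
```

```text
t 20.25 at [0.6297 0.101  0.1924] width 0.019 F [ 1.   1.3 -0.6] -> shift [-1.   0.1  0.4] turn [-0.01  0.   -0.  ]
copper [0.6304 0.1042 0.0818] err 1.1 [ 18  19 239] [ 20  21 279]
copper [ 0.6721 -0.1453  0.1073] err 0.7 [ 16  14 164] [ 17  16 171]
copper [ 0.4963 -0.3357  0.0171] err 1.2 [ 21  23 371] [ 18  19 265]
```

>>> servo_tool --pt "0.3 0 0 0 0 0 0" --pt "-0.1 0 0 0 0 0 0" --pt "-0.3 0 0 0 0 0 0" --pt "-0.36 0 0 0 0 0 0" --pt "-0.36 0 0 0 0 0 0" --pt "-0.36 0 0 -10 0 0 0" --pt "-0.36 0 0 -20 0 0 0" --pt "-0.36 0 0 -25 0 0 0" --pt "-0.36 0 0 -25 0 0 0" --pt "-0.36 0 0 -20 0 0 0" --pt "-0.36 0 15 0 0 0 0" --pt "-0.36 0 25 0 0 0 0" --pt "-0.36 0 30 0 0 0 0" --pt "-0.36 0 30 0 0 0 0" --pt "-0.36 0 0 0 0 0 0" --pt "-0.36 0 0 0 0 0 0"

```text
t: 21.68
eef_pos: [0.5305, 0.0825, 0.2943]
ee_rot: [-3.139, 0.001, -1.387]
force: [-0.0, -0.2, -0.5]
width: 0.0596
gripper_force: 0.0
```

```bash
python3 -c "
from h import *
go(.441,.23,.2,-15);pairs()"
```

```text
t 21.68 at [0.5305 0.0825 0.2943] width 0.0596 F [-0.  -0.2 -0.5] -> shift [-161.3   61.3   94.2] turn [-0.15  0.07 25.53]
copper [0.6328 0.0967 0.0763] err 1.0 [ 18  19 240] [ 20  20 286]
copper [0.4411 0.2322 0.0102] err 0.9 [ 14  13 125] [ 14  13 120]
copper [ 0.672  -0.144   0.1113] err 1.1 [ 16  14 167] [ 16  16 174]
copper [ 0.4963 -0.3357  0.0171] err 1.2 [ 21  23 373] [ 18  19 265]
```

>>> servo_tool --pt "-0.36 -20 8 0 0 0 0" --pt "-0.36 -20 8 0 0 0 0" --pt "-0.36 -20 8 0 0 0 0" --pt "-0.36 -20 8 0 0 0 0" --pt "-0.36 -20 8 10 0 0 0" --pt "-0.36 -20 7 10 0 0 0" --pt "-0.36 -20 7 10 0 0 0" --pt "-0.36 -21 7 10 0 0 0" --pt "-0.36 0 0 10 0 0 6.4" --pt "-0.36 0 0 10 0 0 6.4" --pt "-0.36 0 0 15 0 0 6.4" --pt "-0.36 0 0 15 0 0 6.4" --pt "-0.36 0 0 0 0 0 0" --pt "-0.36 0 0 0 0 0 0"

```text
t: 22.95
eef_pos: [0.4423, 0.2299, 0.2018]
ee_rot: [3.141, -0.002, -1.831]
force: [0.1, -0.1, -0.0]
width: 0.0595
gripper_force: 0.0
```

```bash
python3 -c "
from h import *
go(.441,.2305,.119,-15)"
```

```text
t 22.95 at [0.4423 0.2299 0.2018] width 0.0595 F [ 0.1 -0.1 -0. ] -> shift [-0.4  1.3 82.8] turn [ 0.04 -0.13  0.1 ]
```

>>> servo_tool --pt "-0.36 0 1 20 0 0 0" --pt "-0.36 0 0 20 0 0 0" --pt "-0.36 0 0 22 0 0 0" --pt "-0.36 0 0 21 0 0 0" --pt "1 0 0 0 0 0 0" --pt "1 0 0 0 0 0 0" --pt "1 0 0 0 0 0 0" --pt "1 0 0 0 0 0 0" --pt "1 0 0 0 0 0 0" --pt "1 0 0 0 0 0 0" --pt "1 0 0 0 0 0 0" --pt "1 0 0 0 0 0 0" --pt "1 0 0 0 0 0 0" --squeeze 25

```text
t: 24.03
eef_pos: [0.4415, 0.2306, 0.12]
ee_rot: [-3.141, 0.001, -1.834]
force: [-1.1, 0.6, 5.6]
width: 0.0192
gripper_force: 25.0
```

>>> servo_tool --pt "1 0 0 -5 0 0 0" --pt "1 0 0 -20 0 0 0" --pt "1 0 0 -25 0 0 0" --pt "1 0 0 -25 0 0 0" --pt "1 0 0 -25 0 0 0" --pt "1 0 0 -25 0 0 0" --pt "1 0 0 0 0 0 -6.4" --pt "1 0 0 0 0 0 -6.4" --pt "1 0 0 0 0 0 -6.4" --pt "1 0 0 0 0 0 -6.4" --pt "1 0 0 0 0 0 0" --pt "1 0 0 0 0 0 0"

```text
t: 25.03
eef_pos: [0.4407, 0.23, 0.2441]
ee_rot: [3.141, -0.0, -1.391]
force: [0.1, 0.1, -0.8]
width: 0.0189
gripper_force: 25.0
```

```bash
python3 -c "
from h import *
go(.5873,-.0829,.245,10.5);pairs()"
```

```text
t 25.03 at [0.4407 0.23   0.2441] width 0.0189 F [ 0.1  0.1 -0.8] -> shift [334.1 -88.3  -0.8] turn [ 0.04 -0.02 -0.21]
copper [0.4408 0.2319 0.1363] err 0.7 [ 15  14 139] [ 14  13 136]
copper [0.6318 0.0986 0.0759] err 1.3 [ 19  19 238] [ 21  21 287]
copper [ 0.6715 -0.1449  0.1119] err 0.8 [ 16  14 165] [ 17  16 175]
copper [ 0.4963 -0.3357  0.0171] err 1.2 [ 21  23 372] [ 18  19 265]
```

>>> servo_tool --pt "1 21 0 0 0 0 0" --pt "1 21 0 0 0 0 0" --pt "1 21 0 0 0 0 0" --pt "1 21 0 0 0 0 0" --pt "1 21 -5 0 0 0 0" --pt "1 21 -5 0 0 0 0" --pt "1 21 -5 0 0 0 0" --pt "1 21 -7 0 0 0 0" --pt "1 21 -8 0 0 0 0" --pt "1 21 -8 0 0 0 0" --pt "1 21 -8 0 0 0 0" --pt "1 21 -8 0 0 0 0" --pt "1 21 -8 0 0 0 0" --pt "1 21 -8 0 0 0 0" --pt "1 20 -9 0 0 0 0" --pt "1 20 -9 -1 0 0 0" --pt "1 0 0 0 0 0 0" --pt "1 0 0 0 0 0 0"

```text
t: 26.63
eef_pos: [0.5885, -0.083, 0.2445]
ee_rot: [3.14, 0.0, -1.391]
force: [-1.3, 0.7, -1.5]
width: 0.0196
gripper_force: 25.0
```

```bash
python3 -c "
from h import *
go(.6611,-.0692,.245,10.5)"
```

```text
t 26.63 at [ 0.5885 -0.083   0.2445] width 0.0196 F [-1.3  0.7 -1.5] -> shift [ -0.6 -73.9  -0.7] turn [ 0.09  0.01 -0.23]
```

>>> servo_tool --pt "1 0 -14 0 0 0 0" --pt "1 0 -15 0 0 0 0" --pt "1 0 -15 0 0 0 0" --pt "1 0 -15 0 0 0 0" --pt "1 0 -15 0 0 0 0" --pt "1 0 0 0 0 0 0" --pt "1 0 0 0 0 0 0" --pt "1 0 0 6 0 0 0" --pt "1 0 0 6 0 0 0" --pt "1 0 0 6 0 0 0" --pt "1 0 0 6 0 0 0" --pt "1 0 0 4 0 0 0" --pt "1 0 0 4 0 0 0" --pt "1 0 0 0 0 0 0" --pt "1 0 0 0 0 0 0"

```text
t: 27.88
eef_pos: [0.6611, -0.0687, 0.2131]
ee_rot: [3.141, -0.0, -1.388]
force: [0.1, -0.2, -1.8]
width: 0.0192
gripper_force: 25.0
```

```bash
python3 -c "
from h import *
go(.6611,-.0692,.2015,10.5);pairs()"
```

```text
t 27.88 at [ 0.6611 -0.0687  0.2131] width 0.0192 F [ 0.1 -0.2 -1.8] -> shift [ 0.5  0.  11.6] turn [ 0.02 -0.   -0.01]
copper [0.6324 0.0986 0.0774] err 0.9 [ 19  18 237] [ 21  21 293]
copper [ 0.6615 -0.0672  0.0999] err 0.6 [ 16  15 163] [ 16  16 175]
copper [ 0.671  -0.1444  0.1086] err 1.7 [ 16  14 160] [ 16  16 173]
copper [ 0.4963 -0.3357  0.0171] err 1.2 [ 21  23 370] [ 18  19 266]
```

>>> servo_tool --pt "1 0 0 3 0 0 0" --pt "1 0 0 3 0 0 0" --pt "1 0 0 3 0 0 0" --pt "1 0 0 2 0 0 0" --pt "1 0 0 0 0 0 0" --pt "1 0 0 0 0 0 0" --pt "1 0 0 0 0 0 0" --pt "1 0 0 0 0 0 0" --pt "1 0 0 0 0 0 0" --pt "1 0 0 0 0 0 0"

```text
t: 28.82
eef_pos: [0.661, -0.0687, 0.2022]
ee_rot: [3.141, 0.0, -1.388]
force: [-1.7, -0.8, 1.0]
width: 0.0194
gripper_force: 25.0
```

```bash
python3 -c "
from h import *
go(.6611,-.0692,.2015,10.5);pairs()"
```

```text
t 28.82 at [ 0.661  -0.0687  0.2022] width 0.0194 F [-1.7 -0.8  1. ] -> shift [0.5 0.  0.7] turn [ 0.02  0.   -0.  ]
copper [0.6303 0.1039 0.0908] err 0.9 [ 18  19 247] [ 20  22 289]
copper [ 0.661  -0.0697  0.0903] err 0.1 [ 16  14 161] [ 16  16 173]
copper [ 0.6726 -0.1402  0.0893] err 0.7 [ 16  14 154] [ 17  15 173]
copper [ 0.4963 -0.3357  0.0171] err 1.2 [ 21  23 370] [ 18  19 267]
```

Level. Releasing, retreating upward, and letting it settle.

>>> servo_tool --pt "0.3 0 0 0 0 0 0" --pt "-0.1 0 0 0 0 0 0" --pt "-0.3 0 0 0 0 0 0" --pt "-0.36 0 0 0 0 0 0" --pt "-0.36 0 0 0 0 0 0" --pt "-0.36 0 0 -10 0 0 0" --pt "-0.36 0 0 -20 0 0 0" --pt "-0.36 0 0 -25 0 0 0" --pt "-0.36 0 0 -25 0 0 0" --pt "-0.36 0 0 -20 0 0 0" --pt "-0.36 0 15 0 0 0 0" --pt "-0.36 0 25 0 0 0 0" --pt "-0.36 0 30 0 0 0 0" --pt "-0.36 0 30 0 0 0 0" --pt "-0.36 0 30 0 0 0 0" --pt "-0.36 0 0 0 0 0 0"

```text
t: 30.25
eef_pos: [0.5295, -0.0932, 0.3047]
ee_rot: [-3.139, 0.0, -1.388]
force: [0.1, -0.6, 0.9]
width: 0.0595
gripper_force: 0.0
```

>>> servo_tool --pt "-0.36 0 0 0 0 0 0" --pt "-0.36 0 0 0 0 0 0" --pt "-0.36 0 0 0 0 0 0" --pt "-0.36 0 0 0 0 0 0" --pt "-0.36 0 0 0 0 0 0" --pt "-0.36 0 0 0 0 0 0" --pt "-0.36 0 0 0 0 0 0" --pt "-0.36 0 0 0 0 0 0" --pt "-0.36 0 0 0 0 0 0" --pt "-0.36 0 0 0 0 0 0" --pt "-0.36 0 0 0 0 0 0" --pt "-0.36 0 0 0 0 0 0" --pt "-0.36 0 0 0 0 0 0" --pt "-0.36 0 0 0 0 0 0" --pt "-0.36 0 0 0 0 0 0" --pt "-0.36 0 0 0 0 0 0" --pt "-0.36 0 0 0 0 0 0" --pt "-0.36 0 0 0 0 0 0" --pt "-0.36 0 0 0 0 0 0" --pt "-0.36 0 0 0 0 0 0"

```text
t: 31.92
eef_pos: [0.5334, -0.0923, 0.3023]
ee_rot: [3.142, 0.0, -1.388]
force: [0.1, 0.3, -0.1]
width: 0.0594
gripper_force: 0.0
```

```bash
python3 -c "
from h import *
pairs();print();pairs();print(arm.get_state()['t'])"
```

```text
copper [0.6329 0.1024 0.0862] err 1.3 [ 18  19 245] [ 20  21 294]
copper [ 0.6575 -0.0719  0.0909] err 0.7 [ 16  14 162] [ 16  16 173]
copper [ 0.6727 -0.1421  0.0959] err 1.2 [ 16  14 160] [ 16  15 169]
copper [ 0.4963 -0.3357  0.0171] err 1.2 [ 21  23 371] [ 18  19 265]

copper [0.6329 0.1024 0.0862] err 1.3 [ 18  19 245] [ 20  21 289]
copper [ 0.6575 -0.0719  0.0909] err 0.7 [ 16  14 163] [ 16  16 172]
copper [ 0.6727 -0.1421  0.0959] err 1.2 [ 16  14 161] [ 16  15 171]
copper [ 0.4963 -0.3357  0.0171] err 1.2 [ 21  23 372] [ 18  19 266]
32.1167
```

```bash
python3 - <<'E'
from h import *
p=np.array([.6485,-.001,.18]);ax=np.array([-.182,.983,0])
B=lambda y,t:p+ax*y*np.cos(t)+np.array([0,0,y*np.sin(t)])
up=lambda a:cv2.resize(a,None,fx=8,fy=8,interpolation=cv2.INTER_CUBIC)
for n in ['side','scene']:
    f0=np.load(n+'2.npy',allow_pickle=True).item();f=arm.grab_frame(n)
    for y in (.158,.122,-.053,-.087,-.158):
        u0=pix(f0,B(y,0));d=pix(f0,B(y,.05))-u0;i=u0.round().astype(int)
        T=up(f0['color'][i[1]-5:i[1]+6,i[0]-5:i[0]+6]);I=up(f['color'][i[1]-13:i[1]+14,i[0]-13:i[0]+14])
        r=cv2.matchTemplate(I,T,cv2.TM_CCOEFF_NORMED);_,v,_,l=cv2.minMaxLoc(r);s=np.array(l)/8-8
        print(n,y,'score',round(v,2),'shift',s,'tilt',round(.05*(s@d)/(d@d),3))
E
```

```text
side 0.158 score 0.79 shift [-2.5  -0.25] tilt 0.006
side 0.122 score 0.34 shift [ 5.5   -6.125] tilt 0.212
side -0.053 score 0.77 shift [-0.25 -0.25] tilt -0.016
side -0.087 score 0.9 shift [ 0.125 -0.5  ] tilt -0.024
side -0.158 score 0.89 shift [ 0.125 -1.   ] tilt -0.025
scene 0.158 score 0.97 shift [0.625 0.375] tilt -0.009
scene 0.122 score 0.62 shift [0.25 1.  ] tilt -0.04
scene -0.053 score 0.64 shift [0.375 0.375] tilt 0.04
scene -0.087 score 0.78 shift [-0.125 -0.25 ] tilt -0.016
scene -0.158 score 0.76 shift [-0.25  -0.625] tilt -0.023
```

```bash
python3 -c "
from station import arm
print(arm.job_done())"
```

```text
the job is handed in; nothing more can be done
None
```

I handed the job in at about 32 s of the 72 s: all three yo-yos hang still in their seats, loaded small, large, small. The bar measures level to about -0.024 rad (limit 0.05). I never touched the dish, vial rack or spare. I measured this from the cameras; no verdict came back.

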